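Set a coolant valve by counted turns past the wheel's backlash

ROBOT

A 6-joint arm with a two-finger parallel gripper is mounted at the origin on the work surface. World frame = base frame: x ahead of the robot, y to its left, z up, the work surface at z = 0. Lengths are in m, angles in rad, forces in N, time in s.
With the tool pointing down it reaches from about 0.325 to 0.9 m from the base axis. Payload 6.1 kg.
Tool frame: the origin (TCP) lies at the very end of the fingers, on their centre line; the grasp point (between the pads) lies 19 mm behind it; z points along the fingers, y is the line along which they close (so a half turn about z gives the same grasp; the last joint's range is limited). The gripper opens to 87 mm and grips with 3 to 60 N. Pads are 19 mm wide; open, the fingers measure 117 mm over their backs; the gripper's body (75 mm by 190 mm) begins 51 mm behind the grasp point.
Start: joints at [-1.318, 0.22, 1.526, -0, 1.395, -0.126], TCP at [0.231, -0.581, 0.223] pointing down, gripper open.
Joint ranges: [-2.98, 2.98], [-0.91, 2.08], [0.09, 2.57], [-1.24, 4.39], [0.2, 2.65], [-2.68, 2.68]. Speed limits (rad/s): [2.57, 2.57, 3.01, 3.14, 3.14, 3.14].

INTERFACE

Orientations are given as a unit quaternion [w, x, y, z].
In Python, from station import r, get_image, camera_params gives the robot as it stands. The module is installed in compiled form; this text tells all that it offers.
- The arm moves only by the shell command python3 -m crank 'ROWS' [FORCE]. ROWS is JSON, a list of rows, each a list of 3 entries, a list of its own where there are three numbers: the shift along the tool's x, y, z in m, then the turn about the tool's z in degrees, then the finger opening in m, from 0 to 0.087. In form: [[[dx, dy, dz], spin, gripper], ...]. A call has exactly 5 rows; each row is the pose to reach, as a shift and turn from the pose commanded when the call began, along the tool's axes at that moment; what a row does not reach only later rows make up. A row lasts 1/8 s, in which the tool goes at most 62.5 mm and 10.7 degrees, less where a joint would pass 70% of its speed; a pose out of reach is approached as far as the arm can. A call with a gripper value outside its range is refused whole. The fingers move at their own pace and stop on an object; FORCE is the grip in N (left out, the last holds). Time passes only in rows, so rows that repeat a pose let the fingers close, or fill a call up. It gives the time, the measured TCP pose, the force, the opening and the grip force at its end, in the units of the state.
- r.state(): the state, without advancing time (a new reading comes with each control period).
- get_image(name): name is "side" or "top"; returns the picture (384x512x3 uint8, red, green, blue); there is no depth.
- camera_params(name): a dict with "fx", "fy", "cx", "cy" (pixels), "D" ([k1, k2, p1, p2, k3] as OpenCV has them; the pictures are not rectified), "T" (4x4, takes a point from camera to world coordinates). Camera axes: x right, y up, looking along -z (the intrinsics and any distortion apply to the point x, -y, -z); pixel columns grow to the right and rows downward; lengths in m; the calibration is good to about 2 mm. A picture is of the moment at which its call begins. camera_params takes no time and is no camera call.
- r.sign_off(): hands the job in; it is judged then, once.
The state is a dict: "t": time; "qpos": joint angles; "dq": joint speeds; "joint_efforts": joint torques, N m; "tool_pos": TCP position; "ee_rot": TCP orientation; "contact_force": force on the tool from outside, world axes, zero at the start; "ft_torque": the same for the moment, N m; "grip_width": opening from 0.0 (shut) to 1.0 (fully open); "grasp_force": force on a finger pad.
Only numpy, scipy, OpenCV 4.12 (cv2) and the standard library are available. Lean on these libraries where they do the work, as an engineer would, in place of code of your own. Each camera call takes 0.05 s, during which the arm holds its last target. There are 200 camera calls.

TASK

Set the coolant valve on the bench: using the red grip on its handwheel, first turn the wheel clockwise until the valve is fully shut, nipped gently onto its seat. Then open it by one and a half turns, counting only the turning that actually moves the stem: the wheel has a lot of free play that must be taken up before the count begins. Do not force the wheel or shove the valve sideways in its rubber-lined clamp, leave the things around it alone, and let go when done.

Things in the scene. Friction and masses are not known exactly. Their poses are not given: they have to be found in the camera images.
- stand: Valve stand, bolted to the bench: aluminium base plate 170 x 150 mm, 12 mm thick, two blue clamp cheeks 80 mm high. Origin: centre of the plate's underside, on the wheel's axis, z up. The brass valve in the clamp has a pipe 184 mm long along the stand's x axis, its top 77 mm above the bench. Position and yaw differ every time.
- clamp (a point): Fixed point of the stand, 160 mm above the bench, where the wheel's centre is when nothing pushes on it. The clamp is rubber-lined: the whole valve, wheel included, gives sideways by 1 mm for each 3 N of sideways push and springs back; more than 8 mm (24 N) is forcing it.
- hub (a point): Centre of the green handwheel, in the plane of the rim, 160 mm above the bench; the wheel turns about the vertical through it. The rim is a round bar 12 mm thick on a mean radius of 60 mm (132 mm over all), with three spokes. Clockwise from above shuts, anticlockwise opens. The wheel and stem stay where they are left.
- wheel: The handwheel; origin at its centre, z up, x towards the grip. How it feels: within its free play it turns with under 1 N at the grip; while it moves the stem it needs 6 to 7 N at the grip (3 to 5 N stay on a hand that pauses); once the valve is shut it stops dead and the force climbs with any further push. 10 to 15 N there is a gentle nip. The free play is somewhere between an eighth and seven eighths of a turn.
- grip_mid (a point): Point on the axis of the red upright grip on the rim, 196 mm above the bench. The grip is a cylinder 22 mm in diameter from 168 to 216 mm above the bench, 60 mm from the wheel's axis; it spins freely on its pin, so a hand holding it need not turn as it is led round in a circle. It starts anywhere round the circle. The orientation of this point has no meaning.
- stem_tip (a point): Top of the rising steel stem in the middle of the wheel, 10 mm in diameter, yellow end. 180.0 mm above the bench when shut, it rises 3.0 mm per turn that moves the stem, to 184.5 mm at one and a half. It starts a third to four fifths of a turn open, the wheel anywhere in its free play; each reversal meets all of the play. Readings of it are too coarse to set the valve by.
- wrench: Steel wrench lying on the bench beside the stand, to be left alone.
- gasket: Orange rubber ring, 52 mm in diameter and 6 mm thick, lying beside the stand, to be left alone.
- beaker: Glass beaker 70 mm wide and 90 mm high, to be left alone.
- bottle: Amber bottle 64 mm wide and 150 mm high, to be left alone.
- jar: White jar with a red cap, 60 mm wide and 80 mm high, to be left alone.
- tray: Blue parts tray 110 x 160 x 35 mm, to be left alone.
- screwdriver: Orange screwdriver lying on the bench, to be left alone.

How it is judged:
By the outcome, as a careful person would: the job done as asked, in the order asked, and still so for the second after the job is handed in, with the robot touching nothing.
It also fails if it takes over 64 s, if anything falls off the work surface, if the arm or the gripper's body presses on something with over 40 N, if the wrist force passes 120 N, or if a joint passes its speed limit or range.

## Working session

There is one attempt and no reset: what is moved stays moved. The work goes in short steps, Python scripts to look and compute and a shell command to move; the robot and the scene stay as the last step left them, time stands still between calls to the robot, and variables do not carry over. Pictures are saved under pics/ and viewed, at most 10 in all, crops included, and the job is handed in when it is done.

```bash
mkdir -p pics; cat > h.py <<'E'
import numpy as np, cv2
from station import r,get_image,camera_params
def ray(cam,u,v):
    p=camera_params(cam);K=np.array([[p['fx'],0,p['cx']],[0,p['fy'],p['cy']],[0,0,1.]])
    x,y=cv2.undistortPoints(np.array([[[u,v]]],float),K,np.array(p['D'],float))[0,0]
    T=np.array(p['T']);return T[:3,3],T[:3,:3]@np.array([x,-y,-1.])
def onz(cam,u,v,z):
    o,d=ray(cam,u,v);return o+d*(z-o[2])/d[2]
E
python3 - <<'E'
from h import *
s=r.state();print({k:np.round(v,3) for k,v in s.items()})
for c in('top','side'):
    im=get_image(c);np.save(c,im);cv2.imwrite(f'pics/{c}0.png',im[:,:,::-1]);print(c,np.round(camera_params(c)['T'],2).tolist())
    R,G,B=[im[:,:,i].astype(int) for i in range(3)]
    for n,m in(('red',(R>110)&(G<70)&(B<70)),('green',(G>R+35)&(G>B+25))):
        k,l,st,ce=cv2.connectedComponentsWithStats(m.astype(np.uint8))
        for i in range(1,k):
            if st[i,4]>25:print(c,n,st[i],ce[i].round(1))
E
```

```text
{'t': np.float64(0.0), 'qpos': array([-1.318,  0.221,  1.528, -0.   ,  1.395, -0.126]), 'dq': array([ 0.001, -0.001, -0.001, -0.   , -0.   , -0.   ]), 'joint_efforts': array([  0.   , -49.462, -38.737,   0.07 ,   0.057,  -0.   ]), 'tool_pos': array([ 0.231, -0.58 ,  0.221]), 'ee_rot': array([-0.001,  0.982,  0.188, -0.   ]), 'contact_force': array([0.603, 0.169, 0.56 ]), 'ft_torque': array([0.001, 0.016, 0.025]), 'grasp_force': np.float64(0.0), 'grip_width': np.float64(1.004)}
top [[0.0, 0.99, -0.17, 0.26], [-1.0, -0.0, -0.02, -0.01], [-0.02, 0.17, 0.99, 1.51], [0.0, 0.0, 0.0, 1.0]]
top red [312 163   8   8  34] [315.8 166.5]
top red [294 277  17  44 238] [303.2 301.3]
top red [442 277  13   6  31] [447.3 279.7]
top red [456 283  11   9  45] [461.7 286.5]
top red [302 287 158  97 753] [362.6 320.7]
top red [239 292  15  20 139] [244.5 302.4]
top red [245 313  12  20 143] [249.9 323.1]
top red [355 323 115  61 260] [424.2 352.1]
top red [220 328  17  41 173] [226.4 346.7]
top red [251 335  21  49 351] [260.4 359.9]
top red [237 350  15   8  27] [243.4 353.1]
top green [245  82   5   7
[... 341 characters left out ...]
[381.8  68.6]
side red [440 118  40  35 715] [457.3 135.2]
side red [247 125  12  10  93] [252.5 129.1]
side red [244 148   6  12  58] [246.8 153.1]
side red [163 173   6   7  33] [165.9 175.9]
side red [382 176  24  25  85] [391.4 189.5]
side red [364 201  32  10 167] [380.3 206.8]
side red [146 202   6   7  26] [149.1 205.1]
side red [418 203  10   8  47] [422.7 207.2]
side red [393 242   8  23 119] [397.5 254.8]
side green [483   0  12  47 241] [488.2  20.1]
side green [358  10  11   6  33] [362.8  12.6]
side green [492  10  20  54 381] [504.1  41.5]
side green [498  59  14  13  29] [503.7  65. ]
side green [237 157  33  25 360] [253.7 169.3]
side green [158 182   6   8  31] [160.5 185.5]
```

View pics/top0.png

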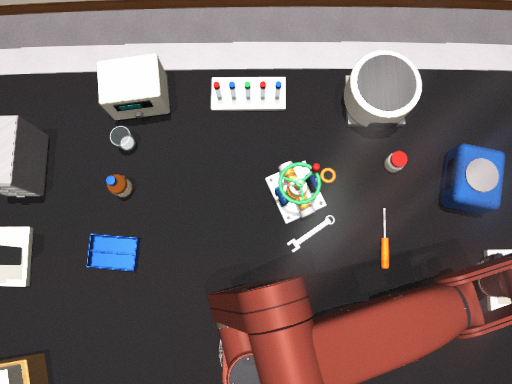

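View pics/side0.png

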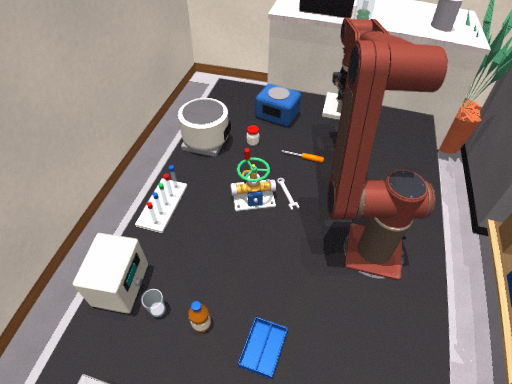

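```bash
python3 - <<'E'
from h import *
for n in('top','side'):
    im=np.load(n+'.npy');R,G,B=[im[:,:,i].astype(int) for i in range(3)]
    x,y,w,h=(270,155,60,60) if n=='top' else (220,115,70,80)
    m=((G>R+25)&(G>B+15)).astype(np.uint8);k=np.zeros_like(m);k[y:y+h,x:x+w]=1;m*=k
    pts=cv2.findNonZero(m);hull=cv2.convexHull(pts)[:,0]
    H=np.array([onz(n,u,v,.16)[:2] for u,v in hull]);c,rad=cv2.minEnclosingCircle(H.astype(np.float32));print(n,'hub',c,rad)
    rm=((R>100)&(G<80)&(B<80)).astype(np.uint8)*k
    q=cv2.findNonZero(rm)[:,0];print('grip px',q.mean(0),q.min(0),q.max(0),len(q)); print(onz(n,*q.mean(0),.196),onz(n,*q.mean(0),.216))
E
```

```text
top hub (0.5236031413078308, -0.13930076360702515) 0.06645189970731735
grip px [316.12765957 166.76595745] [312 163] [327 172] 47
[ 0.56470503 -0.18682808  0.196     ] [ 0.56009125 -0.18420156  0.216     ]
side hub (0.5227685570716858, -0.13987231254577637) 0.06828264892101288
grip px [250.32236842 138.26973684] [244 125] [258 159] 152
[ 0.57121482 -0.27218     0.196     ] [ 0.56484293 -0.24970954  0.216     ]
```

Top view: the wheel is centred near (299,184) and the grip at (316,167). The gasket is at (328,176) and the wrench at (311,233). In the side view the grip is at (247,153), standing clear of the jar. That puts the hub at about (0.523,-0.140) and the grip at about (0.562,-0.185). I'll move above the grip and square the tool to the world axes.

```bash
python3 -m crank '[[[0.045,-0.0245,-0.02],0,0.055],[[0.091,-0.049,-0.04],0,0.055],[[0.136,-0.0735,-0.045],0,0.055],[[0.182,-0.098,-0.045],0,0.055],[[0.227,-0.1225,-0.045],0,0.055]]' 35
python3 -m crank '[[[0.045,-0.0245,0],5,0.055],[[0.091,-0.049,0],10,0.055],[[0.136,-0.0735,0],15,0.055],[[0.182,-0.098,0],20,0.055],[[0.227,-0.1225,0],21.7,0.055]]'
python3 -m crank '[[[0,0,0],0,0.055],[[0,0,0],0,0.055],[[0,0,0],0,0.055],[[0,0,0],0,0.055],[[0,0,0],0,0.055]]'
python3 - <<'E'
from h import *
for c in('side','top'):
    im=get_image(c);x,y=(200,90) if c=='side' else (250,120);cv2.imwrite(f'pics/{c}1.png',cv2.resize(im[y:y+110,x:x+110,::-1],None,fx=5,fy=5))
E
```

```text
t: 0.72
tool_pos: [0.3975, -0.3814, 0.2673]
ee_rot: [-0.0, 0.982, 0.188, -0.0]
contact_force: [0.5, -0.4, 0.1]
grip_width: 0.644
grasp_force: 0.0
t: 1.35
tool_pos: [0.563, -0.1836, 0.2671]
ee_rot: [-0.0, 1.0, -0.001, -0.0]
contact_force: [0.3, -0.2, 0.6]
grip_width: 0.634
grasp_force: 0.0
t: 1.98
tool_pos: [0.562, -0.1859, 0.2677]
ee_rot: [0.0, 1.0, -0.001, 0.0]
contact_force: [0.1, -0.2, -0.6]
grip_width: 0.632
grasp_force: 0.0
```

View pics/side1.png

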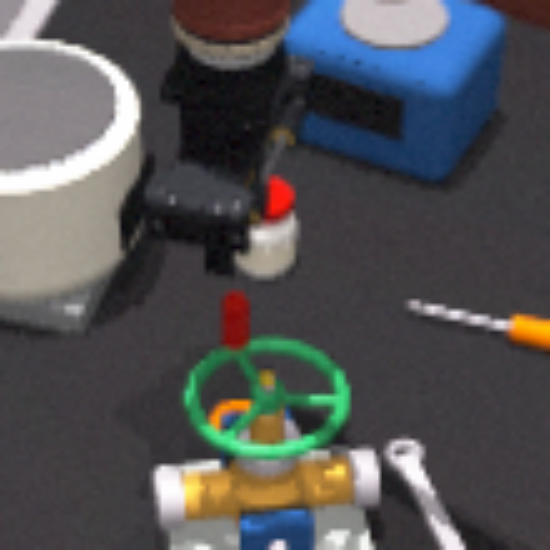

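The side crop shows the fingers above the grip, whose centre is near full-frame pixel (247,154). I'll check the grip position by casting rays from both views.

```bash
python3 - <<'E'
from h import *
im=np.load('side.npy').astype(int);R,G,B=im[...,0],im[...,1],im[...,2]
m=((R>90)&(G<60)&(B<60))[142:165,238:256];v,u=np.nonzero(m);print(u.mean()+238,v.mean()+142,u.min()+238,u.max()+238,v.min()+142,v.max()+142)
us,vs=u.mean()+238,v.mean()+142
o1,d1=ray('side',us,vs);o2,d2=ray('top',315.8,166.5)
A=np.stack([d1,-d2],1);t=np.linalg.lstsq(A,o2-o1,rcond=None)[0];print(o1+t[0]*d1,o2+t[1]*d2)
for z in(.188,.192,.196,.21):print(z,onz('side',us,vs,z),onz('top',315.8,166.5,z))
E
```

```text
246.58064516129033 153.17741935483872 244 249 148 159
[ 0.5621922  -0.18673493  0.1912192 ] [ 0.56641054 -0.18637643  0.19214811]
0.188 [ 0.56318297 -0.19005161  0.188     ] [ 0.56737003 -0.18691818  0.188     ]
0.192 [ 0.5619519  -0.18593048  0.192     ] [ 0.5664448  -0.18639578  0.192     ]
0.196 [ 0.56072083 -0.18180935  0.196     ] [ 0.56551956 -0.18587338  0.196     ]
0.21 [ 0.55641209 -0.16738541  0.21      ] [ 0.56228125 -0.18404498  0.21      ]
```

```bash
python3 -m crank '[[[0,0,0.04],0,0.055],[[0,0,0.07],0,0.055],[[0,0,0.086],0,0.055],[[0,0,0.086],0,0.055],[[0,0,0.086],0,0.02]]' 35
python3 -m crank '[[[0,0,0],0,0.01],[[0,0,0],0,0.01],[[0,0,0],0,0.01],[[0,0,0],0,0.01],[[0,0,0],0,0.01]]'
```

```text
t: 2.7
tool_pos: [0.5632, -0.1856, 0.1831]
ee_rot: [0.0, 1.0, 0.0, 0.001]
contact_force: [-0.7, -0.9, 0.3]
grip_width: 0.579
grasp_force: 0.0
t: 3.32
tool_pos: [0.5625, -0.1851, 0.1818]
ee_rot: [0.0, 1.0, 0.0, 0.0]
contact_force: [-0.1, 0.4, 1.3]
grip_width: 0.245
grasp_force: 35.0
```

```bash
cat > p.py <<'E'
# rows (tool x=world x, tool y=-world y) for arcs: start angle, list of per-row steps (deg), one call each
import sys,numpy as np
a=float(sys.argv[1]);R=.06
for s in map(float,sys.argv[2:]):
    k=np.radians(a+s*np.arange(1,6));a0=np.radians(a)
    print(a,[[[round(float(x),4),round(float(y),4),0],0,.01] for x,y in zip(R*(np.cos(k)-np.cos(a0)),-R*(np.sin(k)-np.sin(a0)))]);a+=5*s
E
cat > c.py <<'E'
# check: force split about the hub; exit 1 if tangential resistance exceeds argv[1]
import sys,numpy as np
from station import r
H=np.array([.5235,-.1395]);s=r.state();d=np.array(s['tool_pos'][:2])-H;u=d/np.hypot(*d);t=np.array([-u[1],u[0]]);f=np.array(s['contact_force'][:2])
print(f"t {s['t']:.2f} ang {np.degrees(np.arctan2(d[1],d[0])):.1f} rad {1e3*np.hypot(*d):.1f} Frad {f@u:.1f} Ftan {f@t:.1f}")
sys.exit(len(sys.argv)>1 and abs(f@t)>float(sys.argv[1]))
E
python3 c.py; python3 p.py -49.5 -5 -8 -8 -8 -8
```

```text
t 3.33 ang -49.5 rad 60.0 Frad -0.4 Ftan 0.2
-49.5 [[[-0.0041, 0.0032, 0], 0, 0.01], [[-0.0085, 0.0061, 0], 0, 0.01], [[-0.0131, 0.0085, 0], 0, 0.01], [[-0.018, 0.0106, 0], 0, 0.01], [[-0.0229, 0.0122, 0], 0, 0.01]]
-74.5 [[[-0.0082, 0.0017, 0], 0, 0.01], [[-0.0166, 0.0022, 0], 0, 0.01], [[-0.0249, 0.0015, 0], 0, 0.01], [[-0.0331, -0.0003, 0], 0, 0.01], [[-0.0409, -0.0032, 0], 0, 0.01]]
-114.5 [[[-0.0074, -0.004, 0], 0, 0.01], [[-0.0141, -0.009, 0], 0, 0.01], [[-0.0201, -0.0148, 0], 0, 0.01], [[-0.0252, -0.0215, 0], 0, 0.01], [[-0.0293, -0.0288, 0], 0, 0.01]]
-154.5 [[[-0.0031, -0.0078, 0], 0, 0.01], [[-0.005, -0.0159, 0], 0, 0.01], [[-0.0058, -0.0243, 0], 0, 0.01], [[-0.0055, -0.0326, 0], 0, 0.01], [[-0.0039, -0.0409, 0], 0, 0.01]]
-194.5 [[[0.0027, -0.0079, 0], 0, 0.01], [[0.0064, -0.0154, 0], 0, 0.01], [[0.0111, -0.0223, 0], 0, 0.01], [[0.0168, -0.0285, 0], 0, 0.01], [[0.0232, -0.0338, 0], 0, 0.01]]
```

```bash
python3 -m crank '[[[-0.0041,0.0032,0],0,0.01],[[-0.0085,0.0061,0],0,0.01],[[-0.0131,0.0085,0],0,0.01],[[-0.018,0.0106,0],0,0.01],[[-0.0229,0.0122,0],0,0.01]]' >/dev/null; python3 c.py 3 &&
python3 -m crank '[[[-0.0082,0.0017,0],0,0.01],[[-0.0166,0.0022,0],0,0.01],[[-0.0249,0.0015,0],0,0.01],[[-0.0331,-0.0003,0],0,0.01],[[-0.0409,-0.0032,0],0,0.01]]' >/dev/null; python3 c.py
```

```text
t 3.95 ang -74.9 rad 60.1 Frad -0.0 Ftan -0.6
t 3.95 ang -74.9 rad 60.1 Frad -0.0 Ftan -0.6False
```

```bash
sed -i 's/sys.exit(\(.*\))$/sys.exit(int(\1))/' c.py
python3 -m crank '[[[-0.0082,0.0017,0],0,0.01],[[-0.0166,0.0022,0],0,0.01],[[-0.0249,0.0015,0],0,0.01],[[-0.0331,-0.0003,0],0,0.01],[[-0.0409,-0.0032,0],0,0.01]]' >/dev/null; python3 c.py 3 &&
python3 -m crank '[[[-0.0074,-0.004,0],0,0.01],[[-0.0141,-0.009,0],0,0.01],[[-0.0201,-0.0148,0],0,0.01],[[-0.0252,-0.0215,0],0,0.01],[[-0.0293,-0.0288,0],0,0.01]]' >/dev/null && python3 c.py 3 &&
python3 -m crank '[[[-0.0031,-0.0078,0],0,0.01],[[-0.005,-0.0159,0],0,0.01],[[-0.0058,-0.0243,0],0,0.01],[[-0.0055,-0.0326,0],0,0.01],[[-0.0039,-0.0409,0],0,0.01]]' >/dev/null && python3 c.py 3 &&
python3 -m crank '[[[0.0027,-0.0079,0],0,0.01],[[0.0064,-0.0154,0],0,0.01],[[0.0111,-0.0223,0],0,0.01],[[0.0168,-0.0285,0],0,0.01],[[0.0232,-0.0338,0],0,0.01]]' >/dev/null && python3 c.py 3; python3 p.py -234.5 -8 -8 -8
```

```text
t 4.58 ang -114.7 rad 60.2 Frad -1.4 Ftan 5.5
-234.5 [[[0.0071, -0.0044, 0], 0, 0.01], [[0.0148, -0.0077, 0], 0, 0.01], [[0.0229, -0.0099, 0], 0, 0.01], [[0.0312, -0.011, 0], 0, 0.01], [[0.0395, -0.011, 0], 0, 0.01]]
-274.5 [[[0.0083, 0.0012, 0], 0, 0.01], [[0.0163, 0.0036, 0], 0, 0.01], [[0.0239, 0.0071, 0], 0, 0.01], [[0.031, 0.0116, 0], 0, 0.01], [[0.0373, 0.017, 0], 0, 0.01]]
-314.5 [[[0.0055, 0.0063, 0], 0, 0.01], [[0.0102, 0.0132, 0], 0, 0.01], [[0.0138, 0.0208, 0], 0, 0.01], [[0.0163, 0.0288, 0], 0, 0.01], [[0.0177, 0.037, 0], 0, 0.01]]
```

```bash
python3 -m crank '[[[-0.0074,-0.004,0],0,0.01],[[-0.0141,-0.009,0],0,0.01],[[-0.0201,-0.0148,0],0,0.01],[[-0.0252,-0.0215,0],0,0.01],[[-0.0293,-0.0288,0],0,0.01]]' >/dev/null; python3 c.py 10;  python3 p.py -154.5 -7 -1 -1 -1 -1 -1 -1
```

```text
t 5.20 ang -153.0 rad 60.3 Frad -0.7 Ftan 7.0
-154.5 [[[-0.0027, -0.0068, 0], 0, 0.01], [[-0.0046, -0.0139, 0], 0, 0.01], [[-0.0057, -0.0211, 0], 0, 0.01], [[-0.0058, -0.0284, 0], 0, 0.01], [[-0.005, -0.0357, 0], 0, 0.01]]
-189.5 [[[0.0002, -0.001, 0], 0, 0.01], [[0.0004, -0.0021, 0], 0, 0.01], [[0.0006, -0.0031, 0], 0, 0.01], [[0.0008, -0.0041, 0], 0, 0.01], [[0.0011, -0.0051, 0], 0, 0.01]]
-194.5 [[[0.0003, -0.001, 0], 0, 0.01], [[0.0006, -0.002, 0], 0, 0.01], [[0.0009, -0.003, 0], 0, 0.01], [[0.0012, -0.004, 0], 0, 0.01], [[0.0015, -0.005, 0], 0, 0.01]]
-199.5 [[[0.0004, -0.001, 0], 0, 0.01], [[0.0007, -0.002, 0], 0, 0.01], [[0.0011, -0.0029, 0], 0, 0.01], [[0.0015, -0.0039, 0], 0, 0.01], [[0.002, -0.0049, 0], 0, 0.01]]
-204.5 [[[0.0004, -0.0009, 0], 0, 0.01], [[0.0009, -0.0019, 0], 0, 0.01], [[0.0014, -0.0028, 0], 0, 0.01], [[0.0019, -0.0037, 0], 0, 0.01], [[0.0024, -0.0047, 0], 0, 0.01]]
-209.5 [[[0.0005, -0.0009, 0], 0, 0.01], [[0.0011, -0.0018, 0], 0, 0.01], [[0.0016, -0.0027, 0], 0, 0.01], [[0.0022, -0.0036, 0], 0, 0.01], [[0.0028, -0.0044, 0], 0, 0.01]]
-214.5 [[[0.0006, -0.0009, 0], 0, 0.01], [[0.0012, -0.0017, 0], 0, 0.01], [[0.0018, -0.0025, 0], 0, 0.01], [[0.0025, -0.0034, 0], 0, 0.01], [[0.0032, -0.0042, 0], 0, 0.01]]
```

```bash
python3 -m crank '[[[-0.0027,-0.0068,0],0,0.01],[[-0.0046,-0.0139,0],0,0.01],[[-0.0057,-0.0211,0],0,0.01],[[-0.0058,-0.0284,0],0,0.01],[[-0.005,-0.0357,0],0,0.01]]' >/dev/null; python3 c.py 9.5;  python3 p.py -189.5 -.8 -.8 -.8 -.8 -.8 -.8 -.8 -.8 |sed 's/, 0\], 0, 0.01\]/]/g'
```

```text
t 5.83 ang 172.3 rad 60.2 Frad 0.2 Ftan 7.2
-189.5 [[[0.0001, -0.0008], [[0.0003, -0.0016], [[0.0005, -0.0025], [[0.0006, -0.0033], [[0.0008, -0.0041]]
-193.5 [[[0.0002, -0.0008], [[0.0004, -0.0016], [[0.0006, -0.0024], [[0.0009, -0.0032], [[0.0011, -0.004]]
-197.5 [[[0.0003, -0.0008], [[0.0005, -0.0016], [[0.0008, -0.0024], [[0.0011, -0.0032], [[0.0014, -0.0039]]
-201.5 [[[0.0003, -0.0008], [[0.0006, -0.0016], [[0.001, -0.0023], [[0.0013, -0.0031], [[0.0017, -0.0038]]
-205.5 [[[0.0004, -0.0008], [[0.0007, -0.0015], [[0.0011, -0.0022], [[0.0015, -0.003], [[0.0019, -0.0037]]
-209.5 [[[0.0004, -0.0007], [[0.0008, -0.0014], [[0.0013, -0.0022], [[0.0017, -0.0029], [[0.0022, -0.0036]]
-213.5 [[[0.0005, -0.0007], [[0.0009, -0.0014], [[0.0014, -0.0021], [[0.0019, -0.0027], [[0.0024, -0.0034]]
-217.5 [[[0.0005, -0.0007], [[0.001, -0.0013], [[0.0016, -0.002], [[0.0021, -0.0026], [[0.0027, -0.0032]]
```

```bash

python3 -m crank '[[[0.0001,-0.0008,0],0,0.01],[[0.0003,-0.0016,0],0,0.01],[[0.0005,-0.0025,0],0,0.01],[[0.0006,-0.0033,0],0,0.01],[[0.0008,-0.0041,0],0,0.01]]' >/dev/null; python3 c.py 9.5 &&
python3 -m crank '[[[0.0002,-0.0008,0],0,0.01],[[0.0004,-0.0016,0],0,0.01],[[0.0006,-0.0024,0],0,0.01],[[0.0009,-0.0032,0],0,0.01],[[0.0011,-0.004,0],0,0.01]]' >/dev/null && python3 c.py 9.5 &&
python3 -m crank '[[[0.0003,-0.0008,0],0,0.01],[[0.0005,-0.0016,0],0,0.01],[[0.0008,-0.0024,0],0,0.01],[[0.0011,-0.0032,0],0,0.01],[[0.0014,-0.0039,0],0,0.01]]' >/dev/null && python3 c.py 9.5 &&
python3 -m crank '[[[0.0003,-0.0008,0],0,0.01],[[0.0006,-0.0016,0],0,0.01],[[0.001,-0.0023,0],0,0.01],[[0.0013,-0.0031,0],0,0.01],[[0.0017,-0.0038,0],0,0.01]]' >/dev/null && python3 c.py 9.5 &&
python3 -m crank '[[[0.0004,-0.0008,0],0,0.01],[[0.0007,-0.0015,0],0,0.01],[[0.0011,-0.0022,0],0,0.01],[[0.0015,-0.003,0],0,0.01],[[0.0019,-0.0037,0],0,0.01]]' >/dev/null && python3 c.py 9.5 &&
python3 -m crank '[[[0.0004,-0.0007,0],0,0.01],[[0.0008,-0.0014,0],0,0.01],[[0.0013,-0.0022,0],0,0.01],[[0.0017,-0.0029,0],0,0.01],[[0.0022,-0.0036,0],0,0.01]]' >/dev/null && python3 c.py 9.5 &&
python3 -m crank '[[[0.0005,-0.0007,0],0,0.01],[[0.0009,-0.0014,0],0,0.01],[[0.0014,-0.0021,0],0,0.01],[[0.0019,-0.0027,0],0,0.01],[[0.0024,-0.0034,0],0,0.01]]' >/dev/null && python3 c.py 9.5 &&
python3 -m crank '[[[0.0005,-0.0007,0],0,0.01],[[0.001,-0.0013,0],0,0.01],[[0.0016,-0.002,0],0,0.01],[[0.0021,-0.0026,0],0,0.01],[[0.0027,-0.0032,0],0,0.01]]' >/dev/null && python3 c.py 9.5
python3 p.py -221.5 -.8 -.8 -.8 -.8 -.8 -.8 -.8 -.8 -.8 -.8|sed 's/, 0\], 0, 0.01\]/]/g'
```

```text
t 6.45 ang 168.5 rad 60.2 Frad -0.1 Ftan 7.1
t 7.08 ang 164.5 rad 60.2 Frad 0.2 Ftan 6.1
t 7.70 ang 160.6 rad 60.2 Frad 0.1 Ftan 7.3
t 8.32 ang 156.6 rad 60.2 Frad 0.2 Ftan 6.7
t 8.95 ang 152.7 rad 60.2 Frad 0.4 Ftan 6.3
t 9.57 ang 148.6 rad 60.2 Frad -0.1 Ftan 7.4
t 10.20 ang 144.7 rad 60.2 Frad 0.5 Ftan 7.7
t 10.82 ang 140.7 rad 60.1 Frad -0.1 Ftan 5.9
-221.5 [[[0.0006, -0.0006], [[0.0011, -0.0012], [[0.0017, -0.0018], [[0.0023, -0.0024], [[0.0029, -0.003]]
-225.5 [[[0.0006, -0.0006], [[0.0012, -0.0012], [[0.0018, -0.0017], [[0.0025, -0.0023], [[0.0031, -0.0028]]
-229.5 [[[0.0006, -0.0005], [[0.0013, -0.0011], [[0.0019, -0.0016], [[0.0026, -0.0021], [[0.0033, -0.0026]]
-233.5 [[[0.0007, -0.0005], [[0.0014, -0.001], [[0.0021, -0.0015], [[0.0027, -0.0019], [[0.0035, -0.0024]]
-237.5 [[[0.0007, -0.0004], [[0.0014, -0.0009], [[0.0021, -0.0013], [[0.0029, -0.0017], [[0.0036, -0.0021]]
-241.5 [[[0.0007, -0.0004], [[0.0015, -0.0008], [[0.0022, -0.0012], [[0.003, -0.0015], [[0.0037, -0.0019]]
-245.5 [[[0.0008, -0.0003], [[0.0015, -0.0007], [[0.0023, -0.001], [[0.0031, -0.0013], [[0.0039, -0.0016]]
-249.5 [[[0.0008, -0.0003], [[0.0016, -0.0006], [[0.0024, -0.0008], [[0.0032, -0.0011], [[0.004, -0.0013]]
-253.5 [[[0.0008, -0.0002], [[0.0016, -0.0005], [[0.0024, -0.0007], [[0.0032, -0.0009], [[0.0041, -0.001]]
-257.5 [[[0.0008, -0.0002], [[0.0016, -0.0003], [[0.0025, -0.0005], [[0.0033, -0.0006], [[0.0041, -0.0008]]
```

Under load the arm itself gives about as much as the clamp does, so 6° per call stays gentle at the seat.

```bash
python3 p.py -221.5 -1.2 -1.2 -1.2 -1.2 -1.2 -1.2 -1.2 -1.2 -1.2 -1.2|sed 's/, 0\], 0, 0.01\]/]/g'
```

```text
-221.5 [[[0.0008, -0.0009], [[0.0017, -0.0018], [[0.0026, -0.0027], [[0.0035, -0.0036], [[0.0044, -0.0045]]
-227.5 [[[0.0009, -0.0008], [[0.0019, -0.0017], [[0.0029, -0.0025], [[0.0038, -0.0032], [[0.0048, -0.004]]
-233.5 [[[0.001, -0.0007], [[0.0021, -0.0015], [[0.0031, -0.0021], [[0.0042, -0.0028], [[0.0052, -0.0035]]
-239.5 [[[0.0011, -0.0006], [[0.0022, -0.0012], [[0.0033, -0.0018], [[0.0044, -0.0024], [[0.0056, -0.0029]]
-245.5 [[[0.0011, -0.0005], [[0.0023, -0.001], [[0.0035, -0.0015], [[0.0047, -0.0019], [[0.0058, -0.0023]]
-251.5 [[[0.0012, -0.0004], [[0.0024, -0.0007], [[0.0036, -0.0011], [[0.0048, -0.0014], [[0.0061, -0.0017]]
-257.5 [[[0.0012, -0.0003], [[0.0025, -0.0005], [[0.0037, -0.0007], [[0.0049, -0.0009], [[0.0062, -0.001]]
-263.5 [[[0.0012, -0.0001], [[0.0025, -0.0002], [[0.0038, -0.0003], [[0.005, -0.0004], [[0.0063, -0.0004]]
-269.5 [[[0.0013, 0.0], [[0.0025, 0.0], [[0.0038, 0.0001], [[0.005, 0.0002], [[0.0063, 0.0003]]
-275.5 [[[0.0012, 0.0001], [[0.0025, 0.0003], [[0.0037, 0.0005], [[0.005, 0.0007], [[0.0062, 0.0009]]
```

```bash

python3 -m crank '[[[0.0008,-0.0009,0],0,0.01],[[0.0017,-0.0018,0],0,0.01],[[0.0026,-0.0027,0],0,0.01],[[0.0035,-0.0036,0],0,0.01],[[0.0044,-0.0045,0],0,0.01]]' >/dev/null; python3 c.py 9.5 &&
python3 -m crank '[[[0.0009,-0.0008,0],0,0.01],[[0.0019,-0.0017,0],0,0.01],[[0.0029,-0.0025,0],0,0.01],[[0.0038,-0.0032,0],0,0.01],[[0.0048,-0.004,0],0,0.01]]' >/dev/null && python3 c.py 9.5 &&
python3 -m crank '[[[0.001,-0.0007,0],0,0.01],[[0.0021,-0.0015,0],0,0.01],[[0.0031,-0.0021,0],0,0.01],[[0.0042,-0.0028,0],0,0.01],[[0.0052,-0.0035,0],0,0.01]]' >/dev/null && python3 c.py 9.5 &&
python3 -m crank '[[[0.0011,-0.0006,0],0,0.01],[[0.0022,-0.0012,0],0,0.01],[[0.0033,-0.0018,0],0,0.01],[[0.0044,-0.0024,0],0,0.01],[[0.0056,-0.0029,0],0,0.01]]' >/dev/null && python3 c.py 9.5 &&
python3 -m crank '[[[0.0011,-0.0005,0],0,0.01],[[0.0023,-0.001,0],0,0.01],[[0.0035,-0.0015,0],0,0.01],[[0.0047,-0.0019,0],0,0.01],[[0.0058,-0.0023,0],0,0.01]]' >/dev/null && python3 c.py 9.5 &&
python3 -m crank '[[[0.0012,-0.0004,0],0,0.01],[[0.0024,-0.0007,0],0,0.01],[[0.0036,-0.0011,0],0,0.01],[[0.0048,-0.0014,0],0,0.01],[[0.0061,-0.0017,0],0,0.01]]' >/dev/null && python3 c.py 9.5 &&
python3 -m crank '[[[0.0012,-0.0003,0],0,0.01],[[0.0025,-0.0005,0],0,0.01],[[0.0037,-0.0007,0],0,0.01],[[0.0049,-0.0009,0],0,0.01],[[0.0062,-0.001,0],0,0.01]]' >/dev/null && python3 c.py 9.5 &&
python3 -m crank '[[[0.0012,-0.0001,0],0,0.01],[[0.0025,-0.0002,0],0,0.01],[[0.0038,-0.0003,0],0,0.01],[[0.005,-0.0004,0],0,0.01],[[0.0063,-0.0004,0],0,0.01]]' >/dev/null && python3 c.py 9.5 &&
python3 -m crank '[[[0.0013,0,0],0,0.01],[[0.0025,0,0],0,0.01],[[0.0038,0.0001,0],0,0.01],[[0.005,0.0002,0],0,0.01],[[0.0063,0.0003,0],0,0.01]]' >/dev/null && python3 c.py 9.5 &&
python3 -m crank '[[[0.0012,0.0001,0],0,0.01],[[0.0025,0.0003,0],0,0.01],[[0.0037,0.0005,0],0,0.01],[[0.005,0.0007,0],0,0.01],[[0.0062,0.0009,0],0,0.01]]' >/dev/null && python3 c.py 9.5
python3 p.py -281.5 -1.2 -1.2 -1.2 -1.2 -1.2 -1.2 -1.2 -1.2 -1.2 -1.2|sed 's/, 0\], 0, 0.01\]/]/g'
```

```text
t 11.45 ang 134.6 rad 60.1 Frad 0.6 Ftan 7.2
t 12.07 ang 128.7 rad 60.1 Frad 1.5 Ftan 6.2
t 12.70 ang 122.7 rad 60.1 Frad 1.6 Ftan 7.4
t 13.32 ang 116.7 rad 60.1 Frad 1.0 Ftan 6.8
t 13.95 ang 110.7 rad 60.1 Frad 0.9 Ftan 7.1
t 14.57 ang 104.7 rad 60.1 Frad 1.8 Ftan 6.8
t 15.20 ang 98.7 rad 60.0 Frad 1.8 Ftan 6.3
t 15.82 ang 92.6 rad 60.1 Frad 1.5 Ftan 5.3
t 16.45 ang 86.6 rad 60.0 Frad 1.0 Ftan 6.8
t 17.07 ang 80.6 rad 60.1 Frad 1.0 Ftan 6.8
-281.5 [[[0.0012, 0.0003], [[0.0025, 0.0006], [[0.0037, 0.0009], [[0.0049, 0.0012], [[0.0061, 0.0016]]
-287.5 [[[0.0012, 0.0004], [[0.0024, 0.0008], [[0.0036, 0.0012], [[0.0047, 0.0017], [[0.0059, 0.0022]]
-293.5 [[[0.0011, 0.0005], [[0.0023, 0.0011], [[0.0034, 0.0016], [[0.0045, 0.0022], [[0.0056, 0.0028]]
-299.5 [[[0.0011, 0.0006], [[0.0022, 0.0013], [[0.0032, 0.002], [[0.0043, 0.0027], [[0.0053, 0.0034]]
-305.5 [[[0.001, 0.0007], [[0.002, 0.0015], [[0.003, 0.0023], [[0.004, 0.0031], [[0.0049, 0.0039]]
-311.5 [[[0.0009, 0.0008], [[0.0018, 0.0017], [[0.0027, 0.0026], [[0.0036, 0.0035], [[0.0045, 0.0044]]
-317.5 [[[0.0008, 0.0009], [[0.0017, 0.0019], [[0.0025, 0.0029], [[0.0032, 0.0038], [[0.004, 0.0048]]
-323.5 [[[0.0007, 0.001], [[0.0015, 0.0021], [[0.0021, 0.0031], [[0.0028, 0.0042], [[0.0035, 0.0052]]
-329.5 [[[0.0006, 0.0011], [[0.0012, 0.0022], [[0.0018, 0.0033], [[0.0024, 0.0044], [[0.0029, 0.0056]]
-335.5 [[[0.0005, 0.0011], [[0.001, 0.0023], [[0.0015, 0.0035], [[0.0019, 0.0047], [[0.0023, 0.0058]]
```

```bash

python3 -m crank '[[[0.0012,0.0003,0],0,0.01],[[0.0025,0.0006,0],0,0.01],[[0.0037,0.0009,0],0,0.01],[[0.0049,0.0012,0],0,0.01],[[0.0061,0.0016,0],0,0.01]]' >/dev/null; python3 c.py 9.5 &&
python3 -m crank '[[[0.0012,0.0004,0],0,0.01],[[0.0024,0.0008,0],0,0.01],[[0.0036,0.0012,0],0,0.01],[[0.0047,0.0017,0],0,0.01],[[0.0059,0.0022,0],0,0.01]]' >/dev/null && python3 c.py 9.5 &&
python3 -m crank '[[[0.0011,0.0005,0],0,0.01],[[0.0023,0.0011,0],0,0.01],[[0.0034,0.0016,0],0,0.01],[[0.0045,0.0022,0],0,0.01],[[0.0056,0.0028,0],0,0.01]]' >/dev/null && python3 c.py 9.5 &&
python3 -m crank '[[[0.0011,0.0006,0],0,0.01],[[0.0022,0.0013,0],0,0.01],[[0.0032,0.002,0],0,0.01],[[0.0043,0.0027,0],0,0.01],[[0.0053,0.0034,0],0,0.01]]' >/dev/null && python3 c.py 9.5 &&
python3 -m crank '[[[0.001,0.0007,0],0,0.01],[[0.002,0.0015,0],0,0.01],[[0.003,0.0023,0],0,0.01],[[0.004,0.0031,0],0,0.01],[[0.0049,0.0039,0],0,0.01]]' >/dev/null && python3 c.py 9.5 &&
python3 -m crank '[[[0.0009,0.0008,0],0,0.01],[[0.0018,0.0017,0],0,0.01],[[0.0027,0.0026,0],0,0.01],[[0.0036,0.0035,0],0,0.01],[[0.0045,0.0044,0],0,0.01]]' >/dev/null && python3 c.py 9.5 &&
python3 -m crank '[[[0.0008,0.0009,0],0,0.01],[[0.0017,0.0019,0],0,0.01],[[0.0025,0.0029,0],0,0.01],[[0.0032,0.0038,0],0,0.01],[[0.004,0.0048,0],0,0.01]]' >/dev/null && python3 c.py 9.5 &&
python3 -m crank '[[[0.0007,0.001,0],0,0.01],[[0.0015,0.0021,0],0,0.01],[[0.0021,0.0031,0],0,0.01],[[0.0028,0.0042,0],0,0.01],[[0.0035,0.0052,0],0,0.01]]' >/dev/null && python3 c.py 9.5 &&
python3 -m crank '[[[0.0006,0.0011,0],0,0.01],[[0.0012,0.0022,0],0,0.01],[[0.0018,0.0033,0],0,0.01],[[0.0024,0.0044,0],0,0.01],[[0.0029,0.0056,0],0,0.01]]' >/dev/null && python3 c.py 9.5 &&
python3 -m crank '[[[0.0005,0.0011,0],0,0.01],[[0.001,0.0023,0],0,0.01],[[0.0015,0.0035,0],0,0.01],[[0.0019,0.0047,0],0,0.01],[[0.0023,0.0058,0],0,0.01]]' >/dev/null && python3 c.py 9.5
python3 p.py -341.5 -1.2 -1.2 -1.2 -1.2 -1.2 -1.2 -1.2 -1.2 -1.2 -1.2|sed 's/, 0\], 0, 0.01\]/]/g'
```

```text
t 17.70 ang 74.6 rad 60.0 Frad 1.0 Ftan 6.5
t 18.32 ang 68.6 rad 60.0 Frad 1.4 Ftan 7.0
t 18.95 ang 62.7 rad 60.0 Frad 1.7 Ftan 7.1
t 19.57 ang 56.6 rad 60.0 Frad 0.9 Ftan 6.6
t 20.20 ang 50.6 rad 60.0 Frad 1.7 Ftan 6.9
t 20.82 ang 44.6 rad 60.0 Frad 1.7 Ftan 6.7
t 21.45 ang 38.7 rad 60.0 Frad 0.7 Ftan 6.9
t 22.07 ang 32.7 rad 60.0 Frad 1.7 Ftan 6.8
t 22.70 ang 26.6 rad 59.9 Frad 0.7 Ftan 7.3
t 23.32 ang 20.8 rad 59.9 Frad 1.2 Ftan 7.8
-341.5 [[[0.0004, 0.0012], [[0.0007, 0.0024], [[0.0011, 0.0036], [[0.0014, 0.0048], [[0.0017, 0.0061]]
-347.5 [[[0.0003, 0.0012], [[0.0005, 0.0025], [[0.0007, 0.0037], [[0.0009, 0.0049], [[0.001, 0.0062]]
-353.5 [[[0.0001, 0.0012], [[0.0002, 0.0025], [[0.0003, 0.0038], [[0.0004, 0.005], [[0.0004, 0.0063]]
-359.5 [[[-0.0, 0.0013], [[-0.0, 0.0025], [[-0.0001, 0.0038], [[-0.0002, 0.005], [[-0.0003, 0.0063]]
-365.5 [[[-0.0001, 0.0012], [[-0.0003, 0.0025], [[-0.0005, 0.0037], [[-0.0007, 0.005], [[-0.0009, 0.0062]]
-371.5 [[[-0.0003, 0.0012], [[-0.0006, 0.0025], [[-0.0009, 0.0037], [[-0.0012, 0.0049], [[-0.0016, 0.0061]]
-377.5 [[[-0.0004, 0.0012], [[-0.0008, 0.0024], [[-0.0012, 0.0036], [[-0.0017, 0.0047], [[-0.0022, 0.0059]]
-383.5 [[[-0.0005, 0.0011], [[-0.0011, 0.0023], [[-0.0016, 0.0034], [[-0.0022, 0.0045], [[-0.0028, 0.0056]]
-389.5 [[[-0.0006, 0.0011], [[-0.0013, 0.0022], [[-0.002, 0.0032], [[-0.0027, 0.0043], [[-0.0034, 0.0053]]
-395.5 [[[-0.0007, 0.001], [[-0.0015, 0.002], [[-0.0023, 0.003], [[-0.0031, 0.004], [[-0.0039, 0.0049]]
```

```bash

python3 -m crank '[[[0.0004,0.0012,0],0,0.01],[[0.0007,0.0024,0],0,0.01],[[0.0011,0.0036,0],0,0.01],[[0.0014,0.0048,0],0,0.01],[[0.0017,0.0061,0],0,0.01]]' >/dev/null; python3 c.py 9.5 &&
python3 -m crank '[[[0.0003,0.0012,0],0,0.01],[[0.0005,0.0025,0],0,0.01],[[0.0007,0.0037,0],0,0.01],[[0.0009,0.0049,0],0,0.01],[[0.001,0.0062,0],0,0.01]]' >/dev/null && python3 c.py 9.5 &&
python3 -m crank '[[[0.0001,0.0012,0],0,0.01],[[0.0002,0.0025,0],0,0.01],[[0.0003,0.0038,0],0,0.01],[[0.0004,0.005,0],0,0.01],[[0.0004,0.0063,0],0,0.01]]' >/dev/null && python3 c.py 9.5 &&
python3 -m crank '[[[0,0.0013,0],0,0.01],[[0,0.0025,0],0,0.01],[[-0.0001,0.0038,0],0,0.01],[[-0.0002,0.005,0],0,0.01],[[-0.0003,0.0063,0],0,0.01]]' >/dev/null && python3 c.py 9.5 &&
python3 -m crank '[[[-0.0001,0.0012,0],0,0.01],[[-0.0003,0.0025,0],0,0.01],[[-0.0005,0.0037,0],0,0.01],[[-0.0007,0.005,0],0,0.01],[[-0.0009,0.0062,0],0,0.01]]' >/dev/null && python3 c.py 9.5 &&
python3 -m crank '[[[-0.0003,0.0012,0],0,0.01],[[-0.0006,0.0025,0],0,0.01],[[-0.0009,0.0037,0],0,0.01],[[-0.0012,0.0049,0],0,0.01],[[-0.0016,0.0061,0],0,0.01]]' >/dev/null && python3 c.py 9.5 &&
python3 -m crank '[[[-0.0004,0.0012,0],0,0.01],[[-0.0008,0.0024,0],0,0.01],[[-0.0012,0.0036,0],0,0.01],[[-0.0017,0.0047,0],0,0.01],[[-0.0022,0.0059,0],0,0.01]]' >/dev/null && python3 c.py 9.5 &&
python3 -m crank '[[[-0.0005,0.0011,0],0,0.01],[[-0.0011,0.0023,0],0,0.01],[[-0.0016,0.0034,0],0,0.01],[[-0.0022,0.0045,0],0,0.01],[[-0.0028,0.0056,0],0,0.01]]' >/dev/null && python3 c.py 9.5 &&
python3 -m crank '[[[-0.0006,0.0011,0],0,0.01],[[-0.0013,0.0022,0],0,0.01],[[-0.002,0.0032,0],0,0.01],[[-0.0027,0.0043,0],0,0.01],[[-0.0034,0.0053,0],0,0.01]]' >/dev/null && python3 c.py 9.5 &&
python3 -m crank '[[[-0.0007,0.001,0],0,0.01],[[-0.0015,0.002,0],0,0.01],[[-0.0023,0.003,0],0,0.01],[[-0.0031,0.004,0],0,0.01],[[-0.0039,0.0049,0],0,0.01]]' >/dev/null && python3 c.py 9.5
```

```text
t 23.95 ang 17.0 rad 59.8 Frad 1.6 Ftan 14.9
```

The valve is shut, with a 14.9 N nip at about 22° wheel angle. Next is opening: first through the part that must be free play, then 12° probes to find where the stem picks up.

```bash
python3 p.py -347.5 10 2.4 2.4 2.4 2.4 2.4 2.4 2.4 2.4 2.4 2.4 2.4 2.4|sed 's/, 0\], 0, 0.01\]/]/g'
```

```text
-347.5 [[[-0.0031, -0.01], [[-0.008, -0.0193], [[-0.0143, -0.0275], [[-0.0221, -0.0346], [[-0.0309, -0.0402]]
-297.5 [[[-0.0023, -0.0011], [[-0.0046, -0.0021], [[-0.0069, -0.0031], [[-0.0093, -0.0039], [[-0.0117, -0.0046]]
-285.5 [[[-0.0024, -0.0006], [[-0.0049, -0.0011], [[-0.0074, -0.0016], [[-0.0099, -0.0019], [[-0.0124, -0.0021]]
-273.5 [[[-0.0025, -0.0001], [[-0.005, -0.0001], [[-0.0075, 0.0], [[-0.01, 0.0002], [[-0.0125, 0.0005]]
-261.5 [[[-0.0025, 0.0004], [[-0.0049, 0.001], [[-0.0074, 0.0016], [[-0.0098, 0.0023], [[-0.0121, 0.0031]]
-249.5 [[[-0.0023, 0.0009], [[-0.0046, 0.002], [[-0.0069, 0.0031], [[-0.0091, 0.0043], [[-0.0112, 0.0056]]
-237.5 [[[-0.0021, 0.0014], [[-0.0041, 0.0029], [[-0.0061, 0.0044], [[-0.008, 0.0061], [[-0.0098, 0.0078]]
-225.5 [[[-0.0018, 0.0018], [[-0.0034, 0.0037], [[-0.005, 0.0056], [[-0.0065, 0.0076], [[-0.008, 0.0097]]
-213.5 [[[-0.0013, 0.0021], [[-0.0026, 0.0043], [[-0.0038, 0.0065], [[-0.0048, 0.0088], [[-0.0058, 0.0111]]
-201.5 [[[-0.0009, 0.0024], [[-0.0016, 0.0047], [[-0.0023, 0.0072], [[-0.0029, 0.0096], [[-0.0034, 0.0121]]
-189.5 [[[-0.0004, 0.0025], [[-0.0006, 0.005], [[-0.0008, 0.0075], [[-0.0008, 0.01], [[-0.0008, 0.0125]]
-177.5 [[[0.0002, 0.0025], [[0.0004, 0.005], [[0.0008, 0.0075], [[0.0013, 0.01], [[0.0019, 0.0124]]
-165.5 [[[0.0007, 0.0024], [[0.0015, 0.0048], [[0.0023, 0.0072], [[0.0033, 0.0095], [[0.0044, 0.0117]]
```

```bash

python3 -m crank '[[[-0.0031,-0.01,0],0,0.01],[[-0.008,-0.0193,0],0,0.01],[[-0.0143,-0.0275,0],0,0.01],[[-0.0221,-0.0346,0],0,0.01],[[-0.0309,-0.0402,0],0,0.01]]' >/dev/null; python3 c.py 2.5 &&
python3 -m crank '[[[-0.0023,-0.0011,0],0,0.01],[[-0.0046,-0.0021,0],0,0.01],[[-0.0069,-0.0031,0],0,0.01],[[-0.0093,-0.0039,0],0,0.01],[[-0.0117,-0.0046,0],0,0.01]]' >/dev/null && python3 c.py 2.5 &&
python3 -m crank '[[[-0.0024,-0.0006,0],0,0.01],[[-0.0049,-0.0011,0],0,0.01],[[-0.0074,-0.0016,0],0,0.01],[[-0.0099,-0.0019,0],0,0.01],[[-0.0124,-0.0021,0],0,0.01]]' >/dev/null && python3 c.py 2.5 &&
python3 -m crank '[[[-0.0025,-0.0001,0],0,0.01],[[-0.005,-0.0001,0],0,0.01],[[-0.0075,0,0],0,0.01],[[-0.01,0.0002,0],0,0.01],[[-0.0125,0.0005,0],0,0.01]]' >/dev/null && python3 c.py 2.5 &&
python3 -m crank '[[[-0.0025,0.0004,0],0,0.01],[[-0.0049,0.001,0],0,0.01],[[-0.0074,0.0016,0],0,0.01],[[-0.0098,0.0023,0],0,0.01],[[-0.0121,0.0031,0],0,0.01]]' >/dev/null && python3 c.py 2.5 &&
python3 -m crank '[[[-0.0023,0.0009,0],0,0.01],[[-0.0046,0.002,0],0,0.01],[[-0.0069,0.0031,0],0,0.01],[[-0.0091,0.0043,0],0,0.01],[[-0.0112,0.0056,0],0,0.01]]' >/dev/null && python3 c.py 2.5 &&
python3 -m crank '[[[-0.0021,0.0014,0],0,0.01],[[-0.0041,0.0029,0],0,0.01],[[-0.0061,0.0044,0],0,0.01],[[-0.008,0.0061,0],0,0.01],[[-0.0098,0.0078,0],0,0.01]]' >/dev/null && python3 c.py 2.5 &&
python3 -m crank '[[[-0.0018,0.0018,0],0,0.01],[[-0.0034,0.0037,0],0,0.01],[[-0.005,0.0056,0],0,0.01],[[-0.0065,0.0076,0],0,0.01],[[-0.008,0.0097,0],0,0.01]]' >/dev/null && python3 c.py 2.5 &&
python3 -m crank '[[[-0.0013,0.0021,0],0,0.01],[[-0.0026,0.0043,0],0,0.01],[[-0.0038,0.0065,0],0,0.01],[[-0.0048,0.0088,0],0,0.01],[[-0.0058,0.0111,0],0,0.01]]' >/dev/null && python3 c.py 2.5 &&
python3 -m crank '[[[-0.0009,0.0024,0],0,0.01],[[-0.0016,0.0047,0],0,0.01],[[-0.0023,0.0072,0],0,0.01],[[-0.0029,0.0096,0],0,0.01],[[-0.0034,0.0121,0],0,0.01]]' >/dev/null && python3 c.py 2.5 &&
python3 -m crank '[[[-0.0004,0.0025,0],0,0.01],[[-0.0006,0.005,0],0,0.01],[[-0.0008,0.0075,0],0,0.01],[[-0.0008,0.01,0],0,0.01],[[-0.0008,0.0125,0],0,0.01]]' >/dev/null && python3 c.py 2.5
```

```text
t 24.57 ang 63.1 rad 59.9 Frad 1.2 Ftan -0.4
t 25.20 ang 74.6 rad 59.8 Frad 1.7 Ftan -0.5
t 25.82 ang 86.7 rad 59.8 Frad 1.4 Ftan -1.0
t 26.45 ang 98.8 rad 59.9 Frad 2.0 Ftan -0.4
t 27.07 ang 110.9 rad 60.0 Frad 1.2 Ftan -0.4
t 27.70 ang 122.9 rad 60.0 Frad 2.2 Ftan -1.4
t 28.32 ang 134.1 rad 60.1 Frad -0.0 Ftan -5.3
```

The play ends at about 129° ± 5°, which is within 0.015 turn. The target is 540° beyond that.

```bash
python3 p.py 134.5 8 8 8 8 8 8 8 8 8 8 8 8 8 2.8|sed 's/, 0\], 0, 0.01\]/]/g'
```

```text
134.5 [[[-0.0055, 0.0063], [[-0.0102, 0.0132], [[-0.0138, 0.0208], [[-0.0163, 0.0288], [[-0.0177, 0.037]]
174.5 [[[-0.0002, 0.0084], [[0.0007, 0.0167], [[0.0028, 0.0248], [[0.006, 0.0325], [[0.0103, 0.0397]]
214.5 [[[0.0052, 0.0066], [[0.0113, 0.0123], [[0.0181, 0.0172], [[0.0255, 0.021], [[0.0334, 0.0238]]
254.5 [[[0.0082, 0.0017], [[0.0166, 0.0022], [[0.0249, 0.0015], [[0.0331, -0.0003], [[0.0409, -0.0032]]
294.5 [[[0.0074, -0.004], [[0.0141, -0.009], [[0.0201, -0.0148], [[0.0252, -0.0215], [[0.0293, -0.0288]]
334.5 [[[0.0031, -0.0078], [[0.005, -0.0159], [[0.0058, -0.0243], [[0.0055, -0.0326], [[0.0039, -0.0409]]
374.5 [[[-0.0027, -0.0079], [[-0.0064, -0.0154], [[-0.0111, -0.0223], [[-0.0168, -0.0285], [[-0.0232, -0.0338]]
414.5 [[[-0.0071, -0.0044], [[-0.0148, -0.0077], [[-0.0229, -0.0099], [[-0.0312, -0.011], [[-0.0395, -0.011]]
454.5 [[[-0.0083, 0.0012], [[-0.0163, 0.0036], [[-0.0239, 0.0071], [[-0.031, 0.0116], [[-0.0373, 0.017]]
494.5 [[[-0.0055, 0.0063], [[-0.0102, 0.0132], [[-0.0138, 0.0208], [[-0.0163, 0.0288], [[-0.0177, 0.037]]
534.5 [[[-0.0002, 0.0084], [[0.0007, 0.0167], [[0.0028, 0.0248], [[0.006, 0.0325], [[0.0103, 0.0397]]
574.5 [[[0.0052, 0.0066], [[0.0113, 0.0123], [[0.0181, 0.0172], [[0.0255, 0.021], [[0.0334, 0.0238]]
614.5 [[[0.0082, 0.0017], [[0.0166, 0.0022], [[0.0249, 0.0015], [[0.0331, -0.0003], [[0.0409, -0.0032]]
654.5 [[[0.0026, -0.0013], [[0.0052, -0.0027], [[0.0077, -0.0042], [[0.0101, -0.0059], [[0.0125, -0.0076]]
```

```bash

python3 -m crank '[[[-0.0055,0.0063,0],0,0.01],[[-0.0102,0.0132,0],0,0.01],[[-0.0138,0.0208,0],0,0.01],[[-0.0163,0.0288,0],0,0.01],[[-0.0177,0.037,0],0,0.01]]' >/dev/null; python3 c.py 12 &&
python3 -m crank '[[[-0.0002,0.0084,0],0,0.01],[[0.0007,0.0167,0],0,0.01],[[0.0028,0.0248,0],0,0.01],[[0.006,0.0325,0],0,0.01],[[0.0103,0.0397,0],0,0.01]]' >/dev/null && python3 c.py 12 &&
python3 -m crank '[[[0.0052,0.0066,0],0,0.01],[[0.0113,0.0123,0],0,0.01],[[0.0181,0.0172,0],0,0.01],[[0.0255,0.021,0],0,0.01],[[0.0334,0.0238,0],0,0.01]]' >/dev/null && python3 c.py 12 &&
python3 -m crank '[[[0.0082,0.0017,0],0,0.01],[[0.0166,0.0022,0],0,0.01],[[0.0249,0.0015,0],0,0.01],[[0.0331,-0.0003,0],0,0.01],[[0.0409,-0.0032,0],0,0.01]]' >/dev/null && python3 c.py 12 &&
python3 -m crank '[[[0.0074,-0.004,0],0,0.01],[[0.0141,-0.009,0],0,0.01],[[0.0201,-0.0148,0],0,0.01],[[0.0252,-0.0215,0],0,0.01],[[0.0293,-0.0288,0],0,0.01]]' >/dev/null && python3 c.py 12 &&
python3 -m crank '[[[0.0031,-0.0078,0],0,0.01],[[0.005,-0.0159,0],0,0.01],[[0.0058,-0.0243,0],0,0.01],[[0.0055,-0.0326,0],0,0.01],[[0.0039,-0.0409,0],0,0.01]]' >/dev/null && python3 c.py 12 &&
python3 -m crank '[[[-0.0027,-0.0079,0],0,0.01],[[-0.0064,-0.0154,0],0,0.01],[[-0.0111,-0.0223,0],0,0.01],[[-0.0168,-0.0285,0],0,0.01],[[-0.0232,-0.0338,0],0,0.01]]' >/dev/null && python3 c.py 12 &&
python3 -m crank '[[[-0.0071,-0.0044,0],0,0.01],[[-0.0148,-0.0077,0],0,0.01],[[-0.0229,-0.0099,0],0,0.01],[[-0.0312,-0.011,0],0,0.01],[[-0.0395,-0.011,0],0,0.01]]' >/dev/null && python3 c.py 12 &&
python3 -m crank '[[[-0.0083,0.0012,0],0,0.01],[[-0.0163,0.0036,0],0,0.01],[[-0.0239,0.0071,0],0,0.01],[[-0.031,0.0116,0],0,0.01],[[-0.0373,0.017,0],0,0.01]]' >/dev/null && python3 c.py 12
```

```text
t 28.95 ang 173.4 rad 60.4 Frad 0.3 Ftan -7.6
t 29.57 ang -147.1 rad 60.4 Frad -1.0 Ftan -6.4
t 30.20 ang -107.3 rad 60.1 Frad -0.8 Ftan -6.6
t 30.82 ang -67.6 rad 60.1 Frad -0.2 Ftan -6.3
t 31.45 ang -28.0 rad 60.0 Frad 0.8 Ftan -7.0
t 32.08 ang 12.2 rad 59.7 Frad 1.2 Ftan -6.8
t 32.70 ang 52.6 rad 59.7 Frad 2.0 Ftan -7.1
t 33.33 ang 93.1 rad 59.8 Frad 0.5 Ftan -6.9
t 33.95 ang 133.4 rad 60.1 Frad 0.6 Ftan -6.1
```

```bash

python3 -m crank '[[[-0.0055,0.0063,0],0,0.01],[[-0.0102,0.0132,0],0,0.01],[[-0.0138,0.0208,0],0,0.01],[[-0.0163,0.0288,0],0,0.01],[[-0.0177,0.037,0],0,0.01]]' >/dev/null; python3 c.py 12 &&
python3 -m crank '[[[-0.0002,0.0084,0],0,0.01],[[0.0007,0.0167,0],0,0.01],[[0.0028,0.0248,0],0,0.01],[[0.006,0.0325,0],0,0.01],[[0.0103,0.0397,0],0,0.01]]' >/dev/null && python3 c.py 12 &&
python3 -m crank '[[[0.0052,0.0066,0],0,0.01],[[0.0113,0.0123,0],0,0.01],[[0.0181,0.0172,0],0,0.01],[[0.0255,0.021,0],0,0.01],[[0.0334,0.0238,0],0,0.01]]' >/dev/null && python3 c.py 12 &&
python3 -m crank '[[[0.0082,0.0017,0],0,0.01],[[0.0166,0.0022,0],0,0.01],[[0.0249,0.0015,0],0,0.01],[[0.0331,-0.0003,0],0,0.01],[[0.0409,-0.0032,0],0,0.01]]' >/dev/null && python3 c.py 12 &&
python3 -m crank '[[[0.0026,-0.0013,0],0,0.01],[[0.0052,-0.0027,0],0,0.01],[[0.0077,-0.0042,0],0,0.01],[[0.0101,-0.0059,0],0,0.01],[[0.0125,-0.0076,0],0,0.01]]' >/dev/null && python3 c.py 12 &&
python3 -m crank '[[[0,0,0],0,0.01],[[0,0,0],0,0.01],[[0,0,0],0,0.01],[[0,0,0],0,0.01],[[0,0,0],0,0.01]]' && python3 c.py
```

```text
t 34.58 ang 173.2 rad 60.4 Frad -0.8 Ftan -6.2
t 35.20 ang -147.2 rad 60.2 Frad -0.0 Ftan -6.1
t 35.83 ang -107.3 rad 60.0 Frad -0.4 Ftan -6.4
t 36.45 ang -67.5 rad 60.0 Frad 0.0 Ftan -7.1
t 37.08 ang -53.7 rad 60.0 Frad -1.0 Ftan -6.8
t: 37.7
tool_pos: [0.5591, -0.1878, 0.1812]
ee_rot: [0.001, 1.0, -0.0, -0.002]
contact_force: [-4.9, -3.2, 6.5]
grip_width: 0.237
grasp_force: 35.0
t 37.70 ang -53.6 rad 60.0 Frad -0.4 Ftan -5.8
```

```bash
python3 -m crank '[[[0.0013,-0.001,0],0,0.01],[[0.0026,-0.002,0],0,0.01],[[0.0039,-0.003,0],0,0.01],[[0.0039,-0.003,0],0,0.01],[[0.0039,-0.003,0],0,0.01]]' >/dev/null; python3 c.py
python3 -m crank '[[[-0.0008,0.0006,0],0,0.01],[[-0.0016,0.0013,0],0,0.01],[[-0.0024,0.0019,0],0,0.01],[[-0.0024,0.0019,0],0,0.01],[[-0.0024,0.0019,0],0,0.01]]' >/dev/null; python3 c.py
```

```text
t 38.33 ang -49.1 rad 60.2 Frad 0.7 Ftan -6.4
t 38.95 ang -50.9 rad 60.1 Frad 0.3 Ftan -3.2
```

```bash
python3 -m crank '[[[0,0,0],0,0.05],[[0,0,0],0,0.05],[[0,0,0],0,0.05],[[0,0,0],0,0.05],[[0,0,0],0,0.05]]'
python3 -m crank '[[[0,0,-0.02],0,0.05],[[0,0,-0.05],0,0.05],[[0,0,-0.09],0,0.05],[[0,0,-0.12],0,0.05],[[0,0,-0.12],0,0.05]]'
python3 -m crank '[[[-0.04,0.04,0],0,0.05],[[-0.08,0.08,0],0,0.05],[[-0.12,0.12,0],0,0.05],[[-0.14,0.14,0],0,0.05],[[-0.14,0.14,0],0,0.05]]'
python3 - <<'E'
from h import *
a=get_image('side')[90:240,190:340,::-1];b=get_image('top')[120:270,230:380,::-1]
cv2.imwrite('pics/end.png',cv2.resize(np.hstack([a,b]),None,fx=2.6,fy=2.6))
E
```

```text
t: 39.58
tool_pos: [0.5624, -0.1851, 0.1814]
ee_rot: [-0.0, 1.0, 0.0, -0.0]
contact_force: [-0.6, 0.1, 0.5]
grip_width: 0.569
grasp_force: 0.0
t: 40.2
tool_pos: [0.5642, -0.1859, 0.3067]
ee_rot: [0.002, 1.0, 0.0, 0.004]
contact_force: [0.9, 0.7, -0.4]
grip_width: 0.573
grasp_force: 0.0
t: 40.83
tool_pos: [0.4209, -0.3262, 0.301]
ee_rot: [-0.0, 1.0, -0.002, -0.0]
contact_force: [0.9, 0.5, 0.4]
grip_width: 0.572
grasp_force: 0.0
```

View pics/end.png

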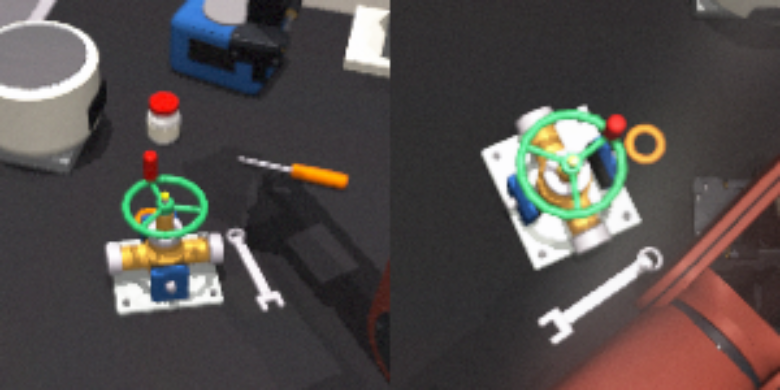

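The final picture shows the wheel free, with the grip at crop position (615,126), close to where it started. The gasket and wrench have not moved, and the arm is clear.

```bash
python3 -c "
from station import r
print(r.sign_off())"
```

```text
the job is handed in; nothing more can be done
None
```

I shut the valve with a nip of about 15 N, opened it about 1.5 turns past the free play (to within roughly 0.02 turn by my estimate), let go of the grip and handed the job in at about 41 s.

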